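# Close the light hood of a water tester and press its green key

### The job

A sample vial is already seated in the water tester. With just the fingertips, gently push the tester's black light hood along its rails until it is fully home against its stop over the vial; only then gently press the green key well down, past half its travel but not hard onto its stop, let it come up again and withdraw. Leave the blue and orange keys alone, and do not move, lift or knock over any of the glassware and bottles standing around and on the tester.

Things in the scene. Friction and masses are not known exactly. Their poses are not given: they have to be found in the camera images.
- meter: Water tester: blue-grey box, light grey deck, 240 (x) x 280 (y) x 70 mm high, fixed. Origin: centre of underside. Its x points from its front edge (keys, display) to the rear, y to its left, z up. Hood in the rear half, centred on x = +45 mm; keys in a row at x = -85, y = -110, -55 and 0 mm, in any order. Seated vial: white cap at x = +45, y = -80 mm. Rubber end stop at y = -122 mm.
- meter_deck (a point): Centre of the tester's flat deck, 70 mm above the bench; axes as the tester's.
- hood_push (a point): Centre of the outer face of the hood's yellow upright push plate, which looks along the tester's +y; axes as the tester's. The plate is 80 mm wide (x), 6 thick, from 6 to 42 mm above the deck; this face is at y = +61 mm when hood = 0. Hood: black box 96 (x) x 90 (y) x 45 mm high, open on its -y side, yellow stripe on top. On its centre line the deck beyond the plate is free for 75 mm.
- plate (a joint): How far the yellow push plate is pressed in towards the hood, in m: 0 out (10 mm gap to the hood), 0.010 fully in. A spring of 1.5 N per mm cushions it, so that the hood follows the fingers about 1 to 2 mm late.
- hood (a joint): How far the hood is slid towards the tester's -y, in m: 0 fully open, 0.070 fully home at its rigid stop. It slides against about 2 N of friction plus 12 N per m/s, and stays where it is left.
- blue_key_top (a point): Centre of the top face of the blue push key (leave alone): round cap 28 mm in diameter in a black round housing 44 mm in diameter and 12 mm high; the top is 26 mm above the deck when up, 16 mm when down. Pressed straight down; neighbouring keys are 55 mm centre to centre.
- blue_key (a joint): Travel of the blue key in m: 0 up, 0.010 fully down, on a rigid stop. A spring returns it: it starts to move at about 2.4 N, and the force grows evenly to 8 N fully down. Past half way counts as a press (5.5 mm).
- green_key_top (a point): Centre of the top face of the green push key (the key to press): round cap 28 mm in diameter in a black round housing 44 mm in diameter and 12 mm high; the top is 26 mm above the deck when up, 16 mm when down. Pressed straight down; neighbouring keys are 55 mm centre to centre.
- green_key (a joint): Travel of the green key in m: 0 up, 0.010 fully down, on a rigid stop. A spring returns it: it starts to move at about 2.4 N, and the force grows evenly to 8 N fully down. Past half way counts as a press (5.5 mm).
- orange_key_top (a point): Centre of the top face of the orange push key (leave alone): round cap 28 mm in diameter in a black round housing 44 mm in diameter and 12 mm high; the top is 26 mm above the deck when up, 16 mm when down. Pressed straight down; neighbouring keys are 55 mm centre to centre.
- orange_key (a joint): Travel of the orange key in m: 0 up, 0.010 fully down, on a rigid stop. A spring returns it: it starts to move at about 2.4 N, and the force grows evenly to 8 N fully down. Past half way counts as a press (5.5 mm).
- deck_vial: Closed glass vial with white cap, 27 mm in diameter, 52 mm high, loose, upright on the tester's deck near its rear left corner, about 95 mm in x and 118 mm in y from the tester's centre. Origin: centre of its underside, z up. Leave it alone.
- bench_vial: Closed glass vial with red cap, 27 mm in diameter, 52 mm high, loose, upright on the bench left of the tester. Origin: centre of its underside, z up. Leave it alone.
- jar: Glass sample jar with white lid, 64 mm in diameter, 80 mm high, loose, on the bench left of the tester. Origin: centre of its underside, z up. Leave it alone.
- wash_bottle: White plastic bottle with red cap, 60 mm in diameter, 160 mm high, loose, on the bench right of the tester. Origin: centre of its underside, z up. Leave it alone.
- dish: Shallow open glass dish, 80 mm in diameter, 16 mm high, loose, on the bench in front of the tester. Origin: centre of its underside, z up. Leave it alone.
- beaker: Open glass beaker, 60 mm in diameter, 75 mm high, loose, on the bench behind the tester. Origin: centre of its underside, z up. Leave it alone.

How it is judged:
By the outcome, as a careful person would: the job done as asked, in the order asked, and still so for the second after the job is handed in, with the robot touching nothing.
It also fails if it takes over 42 s, if anything falls off the work surface, if the arm or the gripper's body presses on something with over 40 N, if the wrist force passes 120 N, or if a joint passes its speed limit or range.

### The arm

A 7-joint arm with a two-finger parallel gripper is mounted at the origin on the work surface. World frame = base frame: x ahead of the robot, y to its left, z up, the work surface at z = 0. Lengths are in m, angles in rad, forces in N, time in s.
With the tool pointing down it reaches from about 0.35 to 0.9 m from the base axis. Payload 19.9 kg.
Tool frame: the origin (TCP) lies between the finger pads; the fingertips stand 11 mm ahead of it and the grasp point (between the pads) lies 8 mm behind it (bot.tip_extent is the z of the fingertips in the tool frame, in m); z points along the fingers, y is the line along which they close (so a half turn about z gives the same grasp; the last joint's range is limited). The gripper opens to 85 mm and grips with 20 to 120 N. Pads are 22 mm wide; open, the fingers measure 114 mm over their backs; the gripper's body (76 mm by 85 mm) begins 54 mm behind the grasp point. The pads swing forward as they close: fully open they stand 13 mm farther back than shut.
Start: joints at [1.252, 0.417, -0.01, 1.614, 0.005, 1.111, -0.053], TCP at [0.171, -0.601, 0.242] pointing down, gripper open.
Joint ranges: [-2.81, 2.81], [-0.39, 2.02], [-1.27, 1.25], [0.06, 2.57], [-1.19, 4.33], [0.19, 2], [-2.82, 2.82]. Speed limits (rad/s): [1.89, 1.89, 2.39, 2.39, 3.01, 3.01, 3.01].

### API

Orientations are given as a rotation vector (axis times angle).
In Python, from bench import bot, release, close_gripper, camera gives the robot as it stands. Calls block until the motion is done:
- bot.goto(position, orientation): joint-space move of the TCP to a pose.
- bot.line_to(position, orientation=None, v=0.15, force_limit=None): straight line of the TCP; orientation=None keeps the orientation; v is the mean speed in m/s. With force_limit (N) it stops when the force on the tool has changed by that much, and returns True; else False.
- bot.movej(angles): joint-space move.
- release() and close_gripper(newtons=None): open the fingers fully, or close them until they stop; newtons is the grip in N (None keeps the last).
- bot.sleep(seconds).
- bot.solve_ik(position, orientation): joint angles nearest the present ones, or None.
- bot.get_obs(): the state.
- camera(name): name is "scene" or "top" or "wrist"; returns a dict with "img" (480x640x3 uint8, red, green, blue), "depth" (480x640 float32, m along the optical axis (not along the pixel's ray), 0 where there is no reading), "vertical_fov" (degrees; the focal length in pixels is half the picture's height over the tangent of half this angle, whatever the lens; pixels are square), "cx", "cy" (the principal point, pixels), "extrinsics" (4x4, takes a point from camera to world coordinates). Camera axes: x right, y down, z forward; pixel columns grow to the right and rows downward; lengths in m; the calibration is good to about 2 mm. The wrist camera is an equidistant fisheye: a pixel r from the principal point sees the ray r / f radians off the axis. A picture is of the moment at which its call begins.
A pose or a line that the arm cannot do raises bot.PlanningError and nothing moves.
- bot.close_job(): hands the job in; it is judged then, once.
The state is a dict: "time_s": time; "joint_positions": joint angles; "dq": joint speeds; "effort": joint torques, N m; "tool_pos": TCP position; "tcp_rot": TCP orientation; "contact_force": force on the tool from outside, world axes, zero at the start; "wrist_torque": the same for the moment, N m; "gripper_width": finger opening in m; "grasp_force": force on a finger pad.
Only numpy, scipy, OpenCV 4.12 (cv2) and the standard library are available. Lean on these libraries where they do the work, as an engineer would, in place of code of your own. Each camera call takes 0.05 s, during which the arm holds its last target. There are 200 camera calls.

## Working session

There is one attempt and no reset: what is moved stays moved. The work goes in short steps, each a Python script; the robot and the scene stay as the last script left them, time stands still between calls to the robot, and variables do not carry over. Pictures are saved under pics/ and viewed, at most 10 in all, crops included, and the job is handed in when it is done.

```bash
mkdir -p pics
cat > h.py <<'E'
import numpy as np, cv2
from bench import bot, release, close_gripper, camera
def cloud(c):
    d=c["depth"]; h,w=d.shape; f=h/2/np.tan(np.radians(c["vertical_fov"])/2)
    u,v=np.meshgrid(np.arange(w),np.arange(h))
    P=np.stack([(u-c["cx"])/f*d,(v-c["cy"])/f*d,d],-1)
    E=np.array(c["extrinsics"]); return P@E[:3,:3].T+E[:3,3]
def save(c,n): cv2.imwrite(f"pics/{n}.png",c["img"][...,::-1])
E
python3 - <<'E'
from h import *
for n in("top","scene"):
    c=camera(n); save(c,n); np.savez(f"{n}.npz",P=cloud(c),img=c["img"],d=c["depth"]); print(n,c["extrinsics"],c["vertical_fov"])
o=bot.get_obs(); print(o["tool_pos"],o["tcp_rot"],o["contact_force"],o["time_s"],bot.tip_extent)
E
```

```text
top [[ 0.02372196 -0.98988209  0.13989538  0.46156423]
 [-0.9996093  -0.02555516 -0.01132205  0.04516861]
 [ 0.01478254 -0.13957214 -0.99010156  0.78718463]
 [ 0.          0.          0.          1.        ]] 53.990891211144685
scene [[-0.01241117  0.79548718 -0.60584331  0.94190286]
 [ 0.99984028  0.01766523  0.00271237  0.02010186]
 [ 0.01286002 -0.60571288 -0.79557937  0.58844114]
 [ 0.          0.          0.          1.        ]] 56.735326582984165
[ 0.17070589 -0.60092286  0.24173416] [-3.11049720e+00 -4.33266325e-01  3.42732401e-04] [0.20967253 0.02868354 0.17712709] 0.1 0.011
```

View pics/top.png

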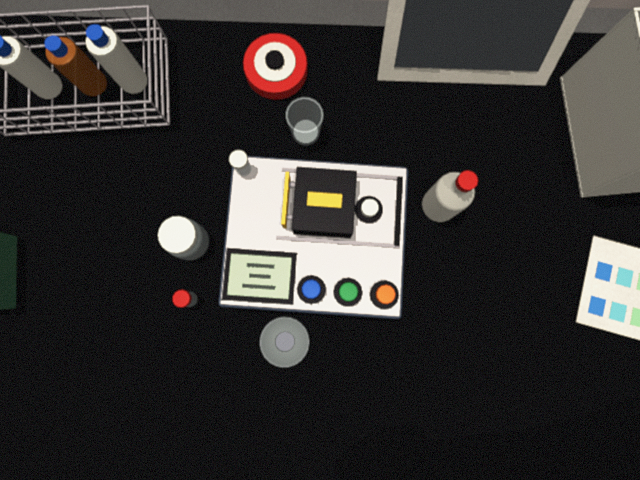

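View pics/scene.png

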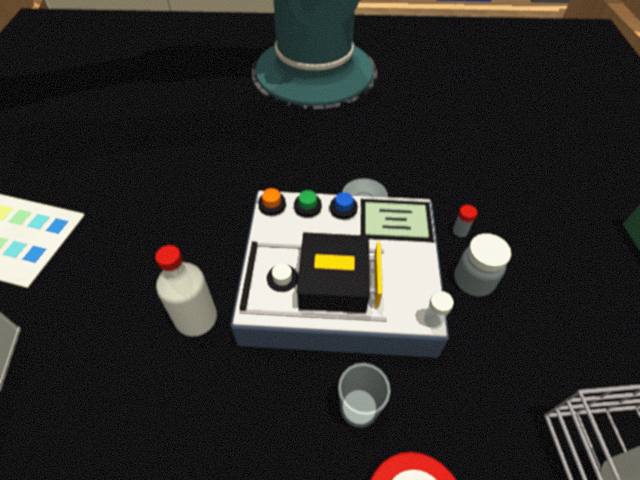

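The top view shows the tester slightly yawed. The plate is at (286,200), the hood at (325,200), and the blue, green and orange keys at (311,289), (348,292) and (384,294). The deck vial is at (239,160). The scene view shows the hood open and the lane beyond the plate free. Next I fit the tester pose.

Run:
```python
from h import *
from scipy.optimize import least_squares
for n in("top","scene"):
    z=np.load(n+".npz"); P=z["P"]; hsv=cv2.cvtColor(z["img"],cv2.COLOR_RGB2HSV); H,S,V=[hsv[...,i].astype(int) for i in range(3)]
    ok=(z["d"]>0)&(abs(P[...,0]-.5)<.25)&(abs(P[...,1])<.3)
    keys=[]
    for nm,lo,hi in(("orange",6,17),("green",50,80),("blue",100,120)):
        m=ok&(H>=lo)&(H<=hi)&(S>150)&(V>70)&(P[...,2]>.085)&(P[...,2]<.12)
        q=P[m]; top=q[q[:,2]>np.percentile(q[:,2],60)-.003]; (cx,cy),r=cv2.minEnclosingCircle(top[:,:2].astype(np.float32)); keys.append((cx,cy)); print(n,nm,m.sum(),np.round([cx,cy,r,np.median(top[:,2])],4))
    m=ok&(abs(P[...,2]-.07)<.006)&(V>120)&(S<50)
    m=cv2.morphologyEx(m.astype(np.uint8),cv2.MORPH_OPEN,np.ones((3,3)))>0
    q=P[m]; (c,s,a)=cv2.minAreaRect((q[:,:2]*1000).astype(np.float32)); print("deck",c,s,a,np.median(q[:,2]))
    # fit keys+deck centre -> meter pose, model pts (orange y=-110, green -55, blue 0)
    M=np.array([[-.085,-.11],[-.085,-.055],[-.085,0],[0,0]]); W=np.array(keys+[np.array(c)/1000])
    f=lambda p:((M@np.array([[np.cos(p[2]),np.sin(p[2])],[-np.sin(p[2]),np.cos(p[2])]])+p[:2]-W)).ravel()
    r=least_squares(f,[.5,0,0]); print("pose",r.x,np.round(r.fun*1000,1))
    t=r.x[2]; R=np.array([[np.cos(t),-np.sin(t)],[np.sin(t),np.cos(t)]])
    L=(P[...,:2]-r.x[:2])@R
    m=ok&(H>=20)&(H<=33)&(S>150)&(V>80); 
    pl=m&(L[...,1]>.04); q=L[pl]; print("plate local",q.min(0),q.max(0),np.median(q,0),P[pl][:,2].min(),P[pl][:,2].max())
    q=L[m&(P[...,2]>.105)&(L[...,1]<.04)]; print("stripe",q.min(0),q.max(0))
    v=ok&(P[...,2]>.115)&(P[...,2]<.13)&(V>120)&(S<60)&(abs(L[...,0])<.12)&(abs(L[...,1])<.15); q=L[v&(L[...,1]>.08)]; print("deckvial cap",q.min(0),q.max(0)); q=L[v&(L[...,1]<-.05)]; print("seated",len(q) and (q.min(0),q.max(0)))
```

```text
top orange 285 [ 0.4834 -0.0523  0.0141  0.0944]
top green 24 [0.4861 0.0027 0.0136 0.0932]
top blue 278 [0.4888 0.0571 0.0138 0.0943]
deck (600.970458984375, 52.40618896484375) (274.51593017578125, 288.13067626953125) 87.455322265625 0.06873065623555924
pose [ 0.58302958  0.04833238 -0.11958926] [  2.1   1.5   6.    1.2   9.9   1.4 -17.9  -4.1]
plate local [-0.00843897  0.04902156] [0.07006277 0.05873773] [0.02838619 0.05339209] 0.08524864490258377 0.11393013137335228
stripe [ 0.02362568 -0.02879451] [0.04868619 0.02328805]
deckvial cap [0.06368706 0.11752921] [0.08990146 0.14363665]
seated 0
scene orange 287 [ 0.4854 -0.055   0.0147  0.0982]
scene green 272 [ 0.4882 -0.0007  0.0143  0.0981]
scene blue 275 [0.4916 0.0538 0.0143 0.0983]
deck (576.3427124023438, 52.990081787109375) (433.3974304199219, 236.5581512451172) 86.9856185913086 0.07245167758669457
pose [ 0.57571626  0.05146334 -0.03958383] [ 1.  -0.1  0.4  0.6 -0.8  1.  -0.6 -1.5]
plate local [0.00821467 0.04327439] [0.08591778 0.04858186] [0.05491361 0.04519514] 0.08165266015924366 0.11644547502097208
stripe [ 0.0320964  -0.03771384] [0.05746827 0.0141447 ]
deckvial cap [0.08339718 0.10525795] [0.10975754 0.13171   ]
seated (array([-0.00273723, -0.05626205]), array([ 0.02134448, -0.0507845 ]))
```

```bash
cat >> h.py <<'E'
YAW=-0.053
def Rz(t): return np.array([[np.cos(t),-np.sin(t)],[np.sin(t),np.cos(t)]])
O=np.array([.4872,.001])-Rz(YAW)@[-.085,-.055]
def rot(): # tool down, tool y along meter x
    a=YAW+np.pi/2
    return np.pi*np.array([np.cos(a/2),np.sin(a/2),0])
def W(x,y,z): return np.r_[O+Rz(YAW)@[x,y],z]
def fisheye(c):
    d=c["depth"];h,w=d.shape;f=h/2/np.tan(np.radians(c["vertical_fov"])/2)
    u,v=np.meshgrid(np.arange(w),np.arange(h));dx,dy=u-c["cx"],v-c["cy"];r=np.hypot(dx,dy)+1e-9;t=r/f
    k=np.tan(t)/r; P=np.stack([dx*k*d,dy*k*d,d],-1)
    E=np.array(c["extrinsics"]);return P@E[:3,:3].T+E[:3,3]
E
python3 - <<'E'
from h import *
print(O)
for a in [rot(), np.pi*np.array([np.cos((YAW-np.pi/2)/2),np.sin((YAW-np.pi/2)/2),0])]:
    print(bot.solve_ik(W(.045,.1,.25),a))
close_gripper(20)
bot.goto(W(.0,.06,.30),rot())
c=camera("wrist"); save(c,"w1"); np.savez("w1.npz",P=fisheye(c),img=c["img"],d=c["depth"])
o=bot.get_obs(); print(o["time_s"],o["tool_pos"],o["joint_positions"],o["contact_force"],bot.tip_extent,o["gripper_width"],c["vertical_fov"])
E
```

```text
[0.57499428 0.05141988]
[ 0.37429711  0.63108841 -0.98302387  1.53383032  0.54010464  1.26913092
 -0.73581162]
[ 0.42451806  0.67998001 -1.08562985  1.53227438  0.61446541  1.30459374
  2.35458597]
3.8083 [0.57833885 0.11058427 0.29986302] [ 0.44404729  0.44098661 -0.91779524  1.61571061  0.36339226  1.26671298
 -0.59231664] [ 0.13242764 -0.0104957   0.05647268] 0.011 7.132004248855064e-05 65.70646984690485
```

View pics/w1.png

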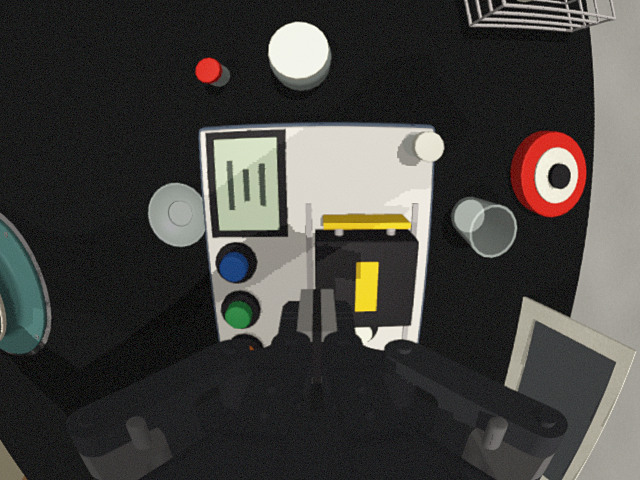

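The wrist picture shows the plate at (366,221), the deck vial at (429,147), the green key at (240,312) and the blue at (235,265). The lane beyond the plate is free. I'll take positions from this view.

Run:
```python
from h import *
z=np.load("w1.npz");P=z["P"];hsv=cv2.cvtColor(z["img"],cv2.COLOR_RGB2HSV);H,S,V=[hsv[...,i].astype(int) for i in range(3)]
L=(P[...,:2]-O)@Rz(YAW)
ok=(z["d"]>0)&(abs(L[...,0])<.14)&(abs(L[...,1])<.17)
Z=P[...,2]
def rep(n,m):
    q=L[m]; print(n,m.sum(),np.round([*np.percentile(q,2,0),*np.percentile(q,98,0),np.median(Z[m])],4))
rep("green",ok&(H>50)&(H<85)&(S>150)&(Z>.091)&(Z<.105))
rep("blue",ok&(H>100)&(H<125)&(S>150)&(Z>.091)&(Z<.105))
y=ok&(H>20)&(H<33)&(S>150)
rep("plate",y&(L[...,1]>.04)); rep("stripe",y&(L[...,1]<.035)&(Z>.1))
rep("vial",ok&(Z>.115)&(Z<.13)&(L[...,1]>.08)&(V>120)&(L[...,0]>.05))
d=ok&(abs(Z-.07)<.004)&(V>150)&(S<40)
print("deck z",np.median(Z[d]))
# left edge of deck slope (+y edge) and front/rear
q=L[d]
xs=np.arange(0.0,.08,.01); e=[q[(abs(q[:,0]-x)<.004)][:,1].max() for x in xs]; print("left edge",np.round(e,4),np.polyfit(xs,e,1))
ys=np.arange(.06,.10,.01); e=[q[(abs(q[:,1]-y)<.004)][:,0].max() for y in ys]; print("rear edge",np.round(e,4))
```

```text
green 441 [-0.0941 -0.0656 -0.0699 -0.0416  0.0957]
blue 560 [-0.095  -0.012  -0.0705  0.0126  0.0957]
plate 1214 [0.0077 0.0453 0.0835 0.0519 0.11  ]
stripe 1111 [ 0.0367 -0.0339  0.0571  0.015   0.1166]
vial 721 [0.0839 0.1095 0.1078 0.1332 0.1219]
deck z 0.07024050200700105
left edge [0.1361 0.1362 0.1363 0.1364 0.1366 0.1367 0.1362 0.1366] [0.00602793 0.13618565]
rear edge [0.1181 0.1166 0.1175 0.1164 0.1167]
```

```bash
python3 - <<'E'
from h import *
bot.line_to(W(.046,.087,.25),v=.12)
bot.line_to(W(.046,.087,.14),v=.12)
h=bot.line_to(W(.046,.087,.103),v=.05,force_limit=5)
loc=lambda:np.round((bot.get_obs()["tool_pos"][:2]-O)@Rz(YAW),4)
f=lambda:np.round(Rz(YAW).T@bot.get_obs()["contact_force"][:2],2)
print(h,loc(),f(),bot.get_obs()["tool_pos"][2])
s=bot.line_to(W(.046,-.02,.103),v=.03,force_limit=6)
bot.sleep(.3)
print(s,loc(),f(),bot.get_obs()["time_s"])
c=camera("top"); save(c,"t2"); c=camera("wrist"); save(c,"w2")
E
python3 -c "
import cv2
a=cv2.imread('pics/t2.png')[140:330,200:430];b=cv2.imread('pics/w2.png');a=cv2.resize(a,None,fx=1.7,fy=1.7);b=cv2.resize(b,(400,300));import numpy as np
o=np.zeros((330,800,3),np.uint8);o[:a.shape[0],:a.shape[1]]=a;o[:300,400:]=b;cv2.imwrite('pics/c2.png',o)"
```

```text
False [0.0462 0.0871] [-0.69  1.01] 0.1032910557630514
True [ 0.046  -0.0009] [1.68 5.18] 9.4083
```

View pics/c2.png

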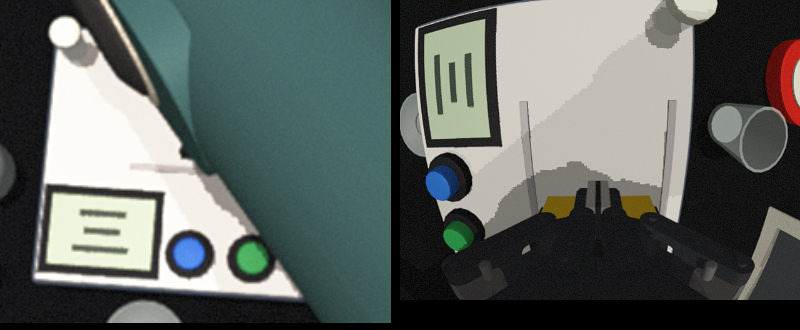

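The arm hides the top view. The wrist view shows the fingers centred on the plate with the vial undisturbed. I'll check stiffness with 2 mm more travel, then back off and look.

Run:
```python
from h import *
loc=lambda:np.round((bot.get_obs()["tool_pos"][:2]-O)@Rz(YAW),4)
f=lambda:np.round(Rz(YAW).T@bot.get_obs()["contact_force"][:2],2)
s=bot.line_to(W(.046,-.003,.103),v=.02,force_limit=6); bot.sleep(.2); print(s,loc(),f())
bot.line_to(W(.046,.025,.103),v=.06); bot.sleep(.1); print(loc(),f())
bot.line_to(W(.046,.025,.20),v=.12)
bot.goto(W(-.02,.0,.26),rot())
c=camera("wrist"); save(c,"w3"); np.savez("w3.npz",P=fisheye(c),img=c["img"],d=c["depth"]); print(bot.get_obs()["time_s"])
z=np.load("w3.npz");P=z["P"];hsv=cv2.cvtColor(z["img"],cv2.COLOR_RGB2HSV);H,S,V=[hsv[...,i].astype(int) for i in range(3)]
L=(P[...,:2]-O)@Rz(YAW);Z=P[...,2];ok=(z["d"]>0)&(abs(L[...,0])<.14)&(abs(L[...,1])<.17)
def rep(n,m):
    q=L[m]; print(n,m.sum(),np.round([*np.percentile(q,2,0),*np.percentile(q,98,0),np.median(Z[m])],4)) if m.any() else print(n,0)
rep("green",ok&(H>50)&(H<85)&(S>150)&(Z>.091)&(Z<.105))
rep("blue",ok&(H>100)&(H<125)&(S>150)&(Z>.091)&(Z<.105))
y=ok&(H>20)&(H<33)&(S>150)&(L[...,0]>0); rep("yellow",y&(Z>.08))
rep("plate",y&(L[...,1]>-.04)); rep("vial",ok&(Z>.115)&(Z<.13)&(L[...,1]>.08)&(V>120)&(L[...,0]>.05))
```

```text
False [ 0.046  -0.0021] [2.3  7.06]
[0.046  0.0245] [-0.07  0.25]
12.1417
green 681 [-0.0943 -0.0666 -0.07   -0.0421  0.0957]
blue 825 [-0.0952 -0.0123 -0.0701  0.0122  0.0957]
yellow 2932 [ 0.0091 -0.0923  0.0824 -0.0078  0.1125]
plate 1633 [ 0.0079 -0.0241  0.084  -0.0077  0.1071]
vial 832 [0.0841 0.1091 0.1077 0.1325 0.122 ]
```

View pics/w3.png

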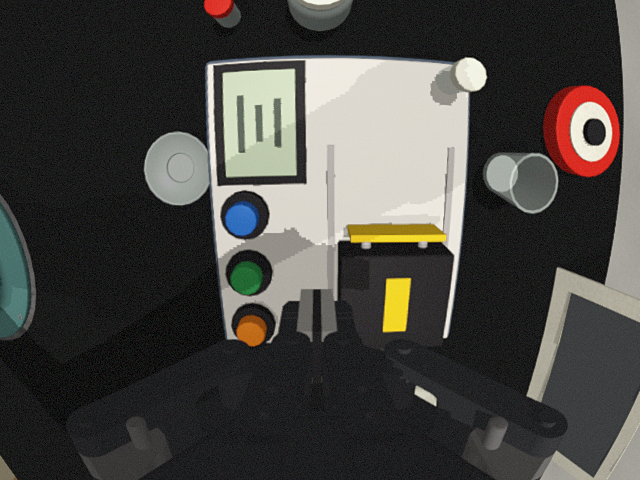

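The hood now sits with the plate face at about y = -8 mm (nominal home -9). It resisted at exactly the plate spring's rate (1.9 N over 1.2 mm), so it is on its stop. Next is the green key.

Run:
```python
from h import *
X,Y=-.0822,-.0545
st=lambda:(round(bot.get_obs()["tool_pos"][2],4),round(bot.get_obs()["contact_force"][2],2))
bot.line_to(W(X,Y,.20),v=.12); bot.line_to(W(X,Y,.122),v=.08); bot.sleep(.2); print(st())
h=bot.line_to(W(X,Y,.100),v=.015,force_limit=1.6); bot.sleep(.1); print("contact",h,st())
z0=bot.get_obs()["tool_pos"][2]
if h and z0<.111:
    for z in (.1015,.1005,.0998,.0993,.0988):
        r=bot.line_to(W(X,Y,z),v=.01,force_limit=6); bot.sleep(.15); print(r,st())
        if r or st()[0]<.1 or abs(st()[1])>6.3: break
print(bot.get_obs()["time_s"])
```

```text
(np.float64(0.1223), np.float64(0.61))
contact True (np.float64(0.1063), np.float64(2.68))
False (np.float64(0.1015), np.float64(4.75))
False (np.float64(0.1005), np.float64(5.83))
False (np.float64(0.0998), np.float64(5.89))
17.1333
```

Run:
```python
from h import *
X,Y=-.0822,-.0545
def st():
    a=[]
    for _ in range(10): o=bot.get_obs(); a.append([o["tool_pos"][2],o["contact_force"][2]]); bot.sleep(.02)
    return np.round(np.mean(a,0),4)
print(st())
for z in(.0992,.0987):
    r=bot.line_to(W(X,Y,z),v=.01,force_limit=3); print(z,r,st())
```

```text
[0.0998 6.1975]
0.0992 False [0.0992 6.5263]
0.0987 False [0.0987 6.7423]
```

The force slope matches the key spring (about 0.5 N/mm). Travel is about 7.5 mm, so the key is well down and not on its stop. Now I release and withdraw.

Run:
```python
from h import *
X,Y=-.0822,-.0545
bot.line_to(W(X,Y,.125),v=.03); bot.sleep(.1); print(bot.get_obs()["contact_force"])
bot.line_to(W(X,Y,.25),v=.12); bot.goto(W(-.08,.03,.30),rot())
c=camera("wrist"); save(c,"w4"); P=fisheye(c);hsv=cv2.cvtColor(c["img"],cv2.COLOR_RGB2HSV);H,S=hsv[...,0],hsv[...,1]
L=(P[...,:2]-O)@Rz(YAW);Z=P[...,2];ok=(c["depth"]>0)&(abs(L[...,0])<.14)&(abs(L[...,1])<.17)&(S>150)
for n,m in(("green",(H>50)&(H<85)),("blue",(H>100)&(H<125)),("yellow",(H>20)&(H<33)&(L[...,0]>0))):
    m=m&ok&(Z>.08); print(n,m.sum(),np.percentile(Z[m],70),np.percentile(L[m],98,0))
print(bot.get_obs()["time_s"])
```

```text
[-0.50782614 -0.60998791  0.0859685 ]
green 405 0.3590862653537741 [0.04790487 0.05053261]
blue 952 0.09650449623682193 [0.04519361 0.0497022 ]
yellow 2159 0.11626227181307439 [ 0.0824652  -0.00764549]
20.975
```

View pics/w4.png

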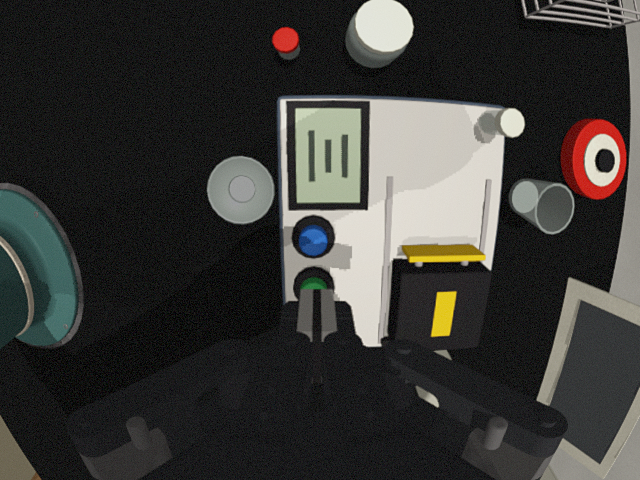

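The hood has not moved (plate at (443,253)), the glassware stands undisturbed, and the tool is clear of everything.

```bash
python3 -c "
from h import *
print(bot.close_job())"
```

```text
the job is handed in; nothing more can be done
None
```

I pushed the hood onto its stop, then pressed the green key about 7.5 mm of its 10 mm travel, let it up, withdrew and handed the job in at about 21 s; nothing else appeared to be disturbed, though I only confirmed the key coming back up by the contact force dropping to zero, since the fingers hid it in the last picture.

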